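# Charge the ring mould and hold the tamper over it

## Task

Take the scoop by its handle and tip its hazelnuts into the larger ring mould, the one wide enough for the tamper's foot (one stray nut of the three does not matter), then lay the scoop down flat on the worktop and let go of it. Next pick up the tamper by its wooden handle, lift it over the row of glasses and saucers and bring it to rest over that mould, upright, centred on the ring, its foot about a centimetre above the rim and touching nothing but your fingers. Finish while holding it there, ready to press; do not put it down or press, and do not knock over or push aside the glasses, the shaker or the jigger.

Things in the scene. Friction and masses are not known exactly. Their poses are not given: they have to be found in the camera images.
- scoop: steel scoop, loose, 0.12 kg. Origin: underside, at the pan's back wall; x to the open mouth, z up. Pan x 0..70 mm, 48 wide, sides 22 high, no front wall; floor rises 8 deg from back to mouth: carried level it keeps the nuts, pitched mouth-down 45 deg or more the nuts roll out. Rests level on feet. Dark wooden bar handle x -5..-105 mm, 14 wide, 24..42 mm above the worktop
- scoop_grip (a point): a good place to pinch the scoop's handle across its 14 mm width: 35 mm behind the pan's back wall, at mid-height of the handle (33 mm above the worktop); axes as the scoop's
- scoop_mouth (a point): middle of the scoop's front lip, on the floor of the pan, 105 mm ahead of scoop_grip and 20 mm lower; axes as the scoop's
- nut_0: hazelnut, a roundish piece 16 mm wide and 17.5 mm high; origin at the centre of its 8 mm ball. It starts in the pan of the scoop and rolls easily
- nut_1: hazelnut, a roundish piece 16 mm wide and 17.5 mm high; origin at the centre of its 8 mm ball. It starts in the pan of the scoop and rolls easily
- nut_2: hazelnut, a roundish piece 16 mm wide and 17.5 mm high; origin at the centre of its 8 mm ball. It starts in the pan of the scoop and rolls easily
- mould_large: the larger ring mould, fixed: a plain steel ring, 76 mm inside and 82 mm outside diameter, 40 mm high, open at the top, standing on a square base plate 100x100x6 mm. Origin under the centre of the plate, on the worktop; z up
- mould_large_rim (a point): centre of the large ring's mouth, level with its rim, 46 mm above the worktop; z up
- mould_small: the smaller ring mould, fixed, not to be filled: ring 44 mm inside, 50 mm outside diameter, 40 mm high, on a 76x76x6 mm plate; origin under its centre. The two moulds may change places
- tamper: coffee tamper, loose, 0.3 to 0.55 kg, 82 mm tall, standing on its round steel foot (58 mm across, 22 mm high); above it a round wooden handle up to 36 mm thick, 22 to 82 mm high, gripped well about 62 mm above the foot's underside. Origin: centre of the foot's underside; z up along the handle
- saucer_stack: stack of saucers, fixed, 151 mm across, 74 mm tall, the middle of the row between the tamper and the moulds; origin under its centre; own x runs along the row (roughly away from the robot), own y across it. The row reaches 190 mm either way along x
- tumbler_a: drinking glass in the row, 79 mm across, 90 mm tall, loose; origin under its centre
- tumbler_b: drinking glass in the row, 77 mm across, 99 mm tall, loose; origin under its centre
- sugar_shaker: glass shaker with a metal top, 44 mm across, 90 mm tall, loose bystander behind the moulds; origin under its centre
- jigger_copper: double-cone bar jigger, 43 mm across, 84 mm tall, loose bystander behind the tamper; origin under its centre
Mind the look-alikes: they are no part of the job. What is shaped like the scoop but turquoise is not meant. What is shaped like the mould_large but orange is not meant.

How it is judged:
By the outcome, as a careful person would: the job done as asked, in the order asked, and still so for the second after the job is handed in, while the arm keeps its last pose, push and grip.
It also fails if it takes over 67 s, if anything falls off the work surface, if the arm or the gripper's body presses on something with over 40 N, if the wrist force passes 120 N, or if a joint passes its speed limit or range.

## Robot

A 6-joint arm with a two-finger parallel gripper is mounted at the origin on a cart in front of the work surface, level with it; the furniture and walls round the work are solid. World frame = base frame: x ahead of the robot, y to its left, z up, the work surface at z = 0. Lengths are in m, angles in rad, forces in N, time in s.
With the tool pointing down it reaches from about 0.4 to 0.825 m from the base axis. Payload 7 kg.
Tool frame: the origin (TCP) lies on the centre line of the jaws, within the pads' length; the fingertips stand 22 mm ahead of it and the grasp point (between the pads) lies 3 mm ahead of it (arm.tcp_to_tips is the distance from the TCP to the fingertips, in m); z points along the fingers, y is the line along which they close (so a half turn about z gives the same grasp; the last joint's range is limited). The gripper opens to 88 mm and grips with 3 to 60 N. Pads are 19 mm wide; open, the fingers measure 130 mm over their backs; the gripper's body (78 mm by 193 mm) begins 47 mm behind the grasp point.
Start: joints at [1.467, 0.359, 0.012, 0, -1.224, -0.288], TCP at [0.258, 0.624, 0.249] pointing down, gripper open.
Joint ranges: [-3.07, 3.07], [-1.43, 2.12], [-1.02, 1.25], [-3.03, 1.67], [-3.05, -0], [-3.03, 3.03]. Speed limits (rad/s): [2.39, 2.39, 3.01, 3.14, 3.14, 3.14].

## Interface

Orientations are given as [roll, pitch, yaw] about the fixed x, y, z axes, in that order (R = Rz(yaw) Ry(pitch) Rx(roll)).
In Python, from station import arm gives the robot as it stands.
- The arm moves only by the tool jog_arm, never from a script. Its argument "targets" is a list of rows, each an object of numbers: "dx", "dy", "dz": the shift along the tool's x, y, z in mm; "rx", "ry", "rz": the turn, a rotation vector about the tool's x, y, z in rad; "gripper": the closure, from 0 (fully open) to 1 (shut). In form: [{"dx": .., "dy": .., "dz": .., "rx": .., "ry": .., "rz": .., "gripper": ..}, ...]. A call has exactly 8 rows; each row is the pose to reach, as a shift and turn from the pose commanded when the call began, along the tool's axes at that moment; what a row does not reach only later rows make up. A row lasts 1/12 s, in which the tool goes at most 41.7 mm and 7.16 degrees, less where a joint would pass 70% of its speed; a pose out of reach is approached as far as the arm can. A call with a gripper value outside its range is refused whole. The fingers move at their own pace and stop on an object; "force" is the grip in N (left out, the last holds). Time passes only in rows, so rows that repeat a pose let the fingers close, or fill a call up. It gives the time, the measured TCP pose, the force, the opening and the grip force at its end, in the units of the state.
- arm.get_state(): the state, without advancing time (a new reading comes with each control period).
- arm.grab_frame(name): name is "scene" or "side" or "wrist"; returns a dict with "frame" (400x640x3 uint8, red, green, blue), "z_map" (400x640 float32, m along the optical axis (not along the pixel's ray), 0 where there is no reading), "fx", "fy", "cx", "cy" (pixels), "distortion" ([k1, k2, p1, p2, k3] as OpenCV has them; the pictures are not rectified), "view" (4x4, takes a point from world to camera coordinates). Camera axes: x right, y down, z forward; pixel columns grow to the right and rows downward; lengths in m; the calibration is good to about 2 mm. A picture is of the moment at which its call begins.
- arm.job_done(): hands the job in; it is judged then, once.
The state is a dict: "t": time; "q": joint angles; "qd": joint speeds; "joint_efforts": joint torques, N m; "eef_pos": TCP position; "ee_rot": TCP orientation; "force": force on the tool from outside, world axes, zero at the start; "moment": the same for the moment, N m; "width": finger opening in m; "gripper_force": force on a finger pad.
Only numpy, scipy, OpenCV 4.12 (cv2) and the standard library are available. Lean on these libraries where they do the work, as an engineer would, in place of code of your own. Each camera call takes 0.05 s, during which the arm holds its last target. There are 200 camera calls.

## Working session

There is one attempt and no reset: what is moved stays moved. The work goes in short steps, Python scripts to look and compute and a tool call to move; the robot and the scene stay as the last step left them, time stands still between calls to the robot, and variables do not carry over. Pictures are saved under pics/ and viewed, at most 10 in all, crops included, and the job is handed in when it is done.

Besides the shell and the picture viewer there is one more tool, called after ">>>" by a JSON object that holds its "fn" and its "kwargs". jog_arm: Moves the arm, as the interface text tells. Its arguments: {"type":"object","properties":{"targets":{"type":"array","items":{"type":"object","properties":{"dx":{"type":"number"},"dy":{"type":"number"},"dz":{"type":"number"},"rx":{"type":"number"},"ry":{"type":"number"},"rz":{"type":"number"},"gripper":{"type":"number"}}}},"force":{"type":"number"}},"required":["targets"]}

```bash
mkdir -p pics; ls
cat > h.py <<'E'
import numpy as np, cv2
from scipy.spatial.transform import Rotation as R
from station import arm
def grab(n,save=None):
    f=arm.grab_frame(n)
    if save: cv2.imwrite('pics/'+save,cv2.cvtColor(f['frame'],cv2.COLOR_RGB2BGR))
    return f
def K(f): return np.array([[f['fx'],0,f['cx']],[0,f['fy'],f['cy']],[0,0,1]])
def cloud(f):
    "world xyz for every pixel (nan where no depth)"
    h,w=f['z_map'].shape
    u,v=np.meshgrid(np.arange(w,dtype=float),np.arange(h,dtype=float))
    p=cv2.undistortPoints(np.stack([u,v],-1).reshape(-1,1,2),K(f),np.array(f['distortion'])).reshape(h,w,2)
    z=np.where(f['z_map']>0,f['z_map'],np.nan)
    c=np.dstack([p*z[...,None],z]); V=np.array(f['view'])
    return (c-V[:3,3])@V[:3,:3]
def plane(f,px,z):
    p=cv2.undistortPoints(np.array(px,float).reshape(-1,1,2),K(f),np.array(f['distortion'])).reshape(-1,2)
    V=np.array(f['view']);o=-V[:3,:3].T@V[:3,3];d=np.c_[p,np.ones(len(p))]@V[:3,:3]
    return o+d*((z-o[2])/d[:,2])[:,None]
E
python3 - <<'E'
from h import *
for n in('scene','side'):
    f=grab(n,n+'0.png'); np.savez(n+'0.npz',c=cloud(f),im=f['frame'])
    V=np.array(f['view']);print(n,-V[:3,:3].T@V[:3,3])
print(arm.get_state())
E
```

```text
pics
scene [-0.36428384 -0.61412417  0.64641253]
side [ 0.64698478 -1.34705349  0.95316628]
{'t': 0.1, 'q': array([ 1.46707514e+00,  3.59313818e-01,  1.11676962e-02, -2.96270273e-04,
       -1.22412307e+00, -2.88094903e-01]), 'qd': array([ 0.00053861, -0.00170882,  0.00015749,  0.00152562,  0.00015325,
       -0.00074695]), 'joint_efforts': array([-1.41344633e-03, -5.84164739e+01,  2.93752152e+01,  7.01564983e+00,
        1.01522266e-02, -5.13149485e-05]), 'eef_pos': array([0.25763564, 0.62346138, 0.247727  ]), 'ee_rot': array([ 3.14010134e+00, -1.51466270e-04, -3.91916841e-01]), 'force': array([-3.85942123e-04, -3.99659168e-01, -5.19164227e-01]), 'moment': array([-0.0046316 ,  0.01836003, -0.01413788]), 'gripper_force': 0.0, 'width': 0.08741641948530238}
```

View pics/scene0.png

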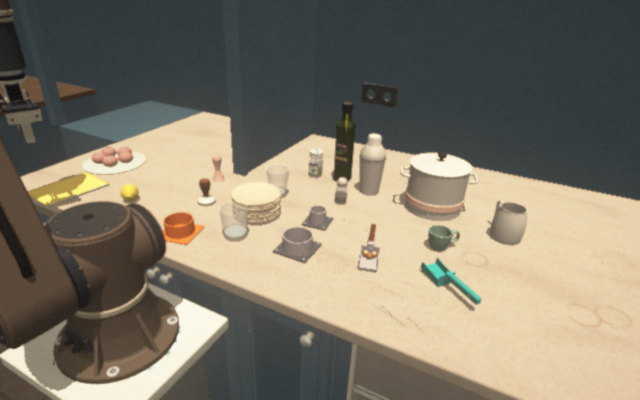

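View pics/side0.png

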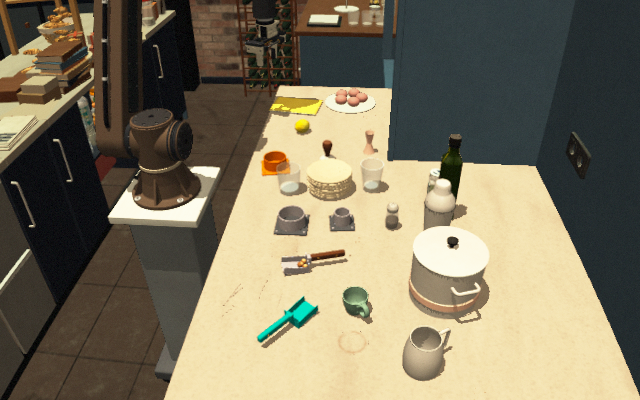

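The scene view shows the scoop (pan at 370,258; handle at 373,233), the large mould (298,242), the small one (318,217), the tamper (206,192), saucers (256,203), tumblers (234,222 and 278,180) and jigger (217,168). The side view shows the scoop (300–345, 258), mould (292,220) and tamper (327,150).

Run:
```python
from h import *
np.set_printoptions(precision=4,suppress=True)
B={'scene':dict(scoop=(350,218,390,275),large=(272,222,325,262),small=(302,202,335,230),tamper=(194,174,218,208),sauc=(230,183,284,222),tumA=(218,205,250,242),tumB=(264,164,292,196),jig=(210,152,226,184),shak=(332,176,350,206)),
'side':dict(scoop=(278,245,350,278),large=(272,203,312,238),small=(327,204,358,234),tamper=(318,138,338,160),sauc=(305,157,356,198),tumA=(276,162,302,196),tumB=(358,158,385,194),jig=(360,128,378,156),shak=(383,200,402,232))}
for n in B:
    d=np.load(n+'0.npz');c=d['c'];print(n)
    for k,(a,b,e,g) in B[n].items():
        p=c[b:g,a:e].reshape(-1,3);p=p[p[:,2]>.012];p=p[p[:,2]<.13]
        if len(p)<8: print(k,len(p));continue
        top=np.percentile(p[:,2],97); t=p[p[:,2]>top-.008]
        print(k,len(p),'top',top,'mid',(t.min(0)+t.max(0))[:2]/2,'ext',np.ptp(t,axis=0)[:2],'lo',p.min(0)[:2],'hi',p.max(0)[:2])
d=np.load('side0.npz');c=d['c'];hsv=cv2.cvtColor(d['im'],cv2.COLOR_RGB2HSV)
# scoop handle dark brown
for n in B:
    d=np.load(n+'0.npz');c=d['c'];hsv=cv2.cvtColor(d['im'],cv2.COLOR_RGB2HSV)
    a,b,e,g=B[n]['scoop']; s=hsv[b:g,a:e]; q=c[b:g,a:e]
    m=(s[...,2]<130)&(s[...,1]>110)&(q[...,2]>.03)&(q[...,2]<.06)
    p=q[m]; mu=p.mean(0);w,v=np.linalg.eigh(np.cov(p[:,:2].T));t=(p[:,:2]-mu[:2])@v[:,1]
    print(n,'handle',len(p),mu,'dir',v[:,1],'t',t.min(),t.max(),'ends',mu[:2]+t.min()*v[:,1],mu[:2]+t.max()*v[:,1])
```

```text
scene
scoop 358 top 0.04208402252366862 mid [ 0.5643 -0.3365] ext [0.1081 0.0565] lo [ 0.446  -0.3847] hi [ 0.6184 -0.3082]
large 643 top 0.04535841136971646 mid [ 0.4543 -0.1603] ext [0.0859 0.0814] lo [ 0.4105 -0.2017] hi [ 0.5961 -0.1196]
small 270 top 0.04553206583578367 mid [ 0.5596 -0.143 ] ext [0.1404 0.051 ] lo [ 0.4894 -0.1685] hi [ 0.6297 -0.1175]
tamper 266 top 0.07920547292147713 mid [0.533  0.2243] ext [0.0301 0.0302] lo [0.506  0.1972] hi [0.6804 0.3125]
sauc 1883 top 0.08484221739890395 mid [0.4221 0.0197] ext [0.078  0.0708] lo [ 0.3831 -0.033 ] hi [0.685  0.1171]
tumA 903 top 0.08779629673902722 mid [0.4196 0.0245] ext [0.0794 0.0805] lo [ 0.3799 -0.0157] hi [0.4966 0.0648]
tumB 685 top 0.09812506188636533 mid [0.6919 0.0517] ext [0.0808 0.0757] lo [ 0.5682 -0.0252] hi [0.7324 0.0896]
jig 167 top 0.08231922757980373 mid [0.6862 0.2996] ext [0.0362 0.0345] lo [0.5492 0.215 ] hi [0.7043 0.3169]
shak 316 top 0.08678551793264584 mid [ 0.7507 -0.1523] ext [0.0292 0.0313] lo [ 0.7304 -0.173 ] hi [ 0.9215 -0.0562]
side
scoop 571 top 0.043578780052175296 mid [ 0.5651 -0.3294
[... 627 characters left out ...]
0.457  0.1372]
tumB 635 top 0.09979082440608901 mid [0.6904 0.05  ] ext [0.0749 0.085 ] lo [0.6529 0.0075] hi [0.7278 0.0971]
jig 144 top 0.08199013159681981 mid [0.6828 0.2959] ext [0.0298 0.0453] lo [0.6669 0.2733] hi [0.7007 0.3208]
shak 304 top 0.08926278954215386 mid [ 0.7513 -0.1549] ext [0.024  0.0286] lo [ 0.7314 -0.1752] hi [ 0.7741 -0.1406]<stdin>:18: RuntimeWarning: Mean of empty slice.
  ret = um.true_divide(
  avg = a.mean(axis, **keepdims_kw)
<stdin>:18: RuntimeWarning: Degrees of freedom <= 0 for slice
  c *= np.true_divide(1, fact)
  c *= np.true_divide(1, fact)
Traceback (most recent call last):
ValueError: zero-size array to reduction operation minimum which has no identity
```

Run:
```python
from h import *
np.set_printoptions(precision=4,suppress=True)
for n,(a,b,e,g) in dict(scene=(350,218,390,275),side=(278,245,350,278)).items():
    d=np.load(n+'0.npz');q=d['c'][b:g,a:e]
    m=(q[...,2]>.034)&(q[...,2]<.055)
    p=q[m]; mu=np.median(p,0)
    print(n,p[:,2].max())
    for lo in np.arange(.44,.63,.015):
        k=p[(p[:,0]>=lo)&(p[:,0]<lo+.015)]
        if len(k):print(round(lo,3),len(k),k[:,1].min(),k[:,1].max(),np.median(k,0), np.median(d['im'][b:g,a:e][m][(p[:,0]>=lo)&(p[:,0]<lo+.015)],0))
    r=q[(q[...,2]>.01)&(q[...,2]<.055)];h=cv2.minAreaRect(r[:,:2].astype(np.float32));print(h,cv2.boxPoints(h))
```

```text
scene 0.04403041062562398
0.5 2 -0.3274150645817727 -0.32546251790236397 [ 0.5115 -0.3264  0.0349] [205.  183.  162.5]
0.515 31 -0.36471622729376063 -0.33239864271304514 [ 0.5205 -0.3415  0.0398] [197. 172. 152.]
0.53 15 -0.3429193678546054 -0.3287112039364382 [ 0.538  -0.3361  0.0408] [154. 116.  87.]
0.545 16 -0.33889834788719414 -0.3250187638891035 [ 0.553  -0.3318  0.041 ] [142.   96.5  70. ]
0.56 17 -0.33692891665593927 -0.3216727410175517 [ 0.5684 -0.3277  0.0408] [146. 100.  73.]
0.575 14 -0.3304622500951186 -0.3170898456343805 [ 0.5831 -0.3232  0.0411] [144.   99.5  73.5]
0.59 15 -0.3273128454215158 -0.3114271979224564 [ 0.5981 -0.3189  0.04  ] [145. 102.  74.]
0.605 13 -0.32261197153688714 -0.3082143980380788 [ 0.6116 -0.3154  0.0401] [170. 131. 101.]
((0.5343453884124756, -0.3374866545200348), (0.17368453741073608, 0.04793217405676842), 16.677169799804688) [[ 0.4443 -0.3395]
 [ 0.458  -0.3854]
 [ 0.6244 -0.3355]
 [ 0.6107 -0.2896]]
side 0.0454207816182761
0.5 2 -0.3271835424437683 -0.3213414886545198 [ 0.5116 -0.3243  0.0357] [245.5 233.5 206.5]
0.515 30 -0.3641091494872657 -0.332574880943215 [ 0.5226 -0.3443  0.0398] [213.  190.5 170. ]
0.53 30 -0.3477627589557189 -0.32870372590069097 [ 0.5372 -0.3402  0.0387] [137.5  72.5  35.5]
0.545 31 -0.34577083592458285 -0.322874679751861 [ 0.553  -0.3352  0.0394] [139.  73.  34.]
0.56 27 -0.3371150371921228 -0.3189526704894222 [ 0.5672 -0.3307  0.0397] [140.  71.  34.]
0.575 27 -0.33268121084010993 -0.31669176401583793 [ 0.5806 -0.3283  0.0392] [139.  70.  33.]
0.59 28 -0.3307261867006891 -0.31260509560912225 [ 0.5968 -0.3207  0.0396] [138.   71.5  33. ]
0.605 24 -0.3266918484736803 -0.3072872484025042 [ 0.6125 -0.3169  0.0396] [130.5  68.5  32. ]
((0.5357447266578674, -0.3408540189266205), (0.17298874258995056, 0.05608365312218666), 13.076637268066406) [[ 0.4451 -0.3331]
 [ 0.4578 -0.3877]
 [ 0.6263 -0.3486]
 [ 0.6137 -0.294 ]]
```

```bash
cat >> h.py <<'E'
def rot(az,phi):
    "tool x = -u (u at azimuth az deg), fingers tilted phi deg towards u"
    a,p=np.radians([az,phi]);u=np.array([np.cos(a),np.sin(a),0]);Z=np.array([0,0,1.])
    x=-u*np.cos(p)-Z*np.sin(p); z=-Z*np.cos(p)+u*np.sin(p)
    return np.c_[x,np.cross(z,x),z]
def cur():
    s=arm.get_state(); return s,np.array(s['eef_pos']),R.from_euler('xyz',s['ee_rot']).as_matrix()
def delta(p,M,p0=None,M0=None):
    if p0 is None: _,p0,M0=cur()
    d=M0.T@(np.array(p)-p0)*1000; r=R.from_matrix(M0.T@M).as_rotvec()
    return np.round(d,1),np.round(r,3)
def tcp(grasp,M): return np.array(grasp)-.003*M[:,2]
E
python3 - <<'E'
from h import *
M1=rot(180,0);M2=rot(196.4,0);M3=rot(196.4,30)
p1=[.53,.12,.27]
print(delta(p1,M1))
p2=[.58,-.325,.22];print(delta(p2,M2,p1,M1))
print(delta(tcp([.551,-.333,.12],M3),M3,p2,M2))
d=np.load('scene0.npz')['c'];q=d[60:175,235:300].reshape(-1,3);q=q[np.isfinite(q[:,0])];q=q[q[:,2]>.15];print('wall',np.nanpercentile(q,[1,50],axis=0))
E
```

```text
(array([444. , 361.3, -21.7]), array([ 0.002,  0.   , -0.392]))
(array([ 50., 445.,  50.]), array([ 0.   ,  0.   , -0.286]))
(array([-28.6,  -0.5,  97.4]), array([ 0.   , -0.524,  0.   ]))
wall [[0.75199533 0.23241372 0.15273473]
 [0.90666207 0.24430546 0.27209002]]
```

>>> {"fn": "jog_arm", "kwargs": {"targets": [{"dx":25,"dy":20,"dz":-10,"rz":-0.05,"gripper":0},{"dx":55,"dy":45,"dz":-20,"rz":-0.1},{"dx":85,"dy":70,"dz":-22,"rz":-0.15},{"dx":115,"dy":94,"dz":-22,"rz":-0.2},{"dx":145,"dy":118,"dz":-22,"rz":-0.25},{"dx":175,"dy":142,"dz":-22,"rz":-0.3},{"dx":205,"dy":167,"dz":-22,"rz":-0.35},{"dx":235,"dy":191,"dz":-22,"rz":-0.39}]}}

```text
invalid input at $.targets[0]: expected keys dx, dy, dz, rx, ry, rz, gripper
```

>>> {"fn": "jog_arm", "kwargs": {"targets": [{"dx":90,"dy":250,"gripper":0},{"dx":90,"dy":250},{"dx":90,"dy":250},{"dx":90,"dy":250},{"dx":90,"dy":250},{"dx":90,"dy":250},{"dx":90,"dy":250},{"dx":90,"dy":250}]}}

```text
invalid input at $.targets[0]: expected keys dx, dy, dz, rx, ry, rz, gripper
```

Run:
```python
from h import *
s,p,M=cur();print(s['t'],p,s['ee_rot'],s['q']);M2=rot(196.4,0)
print(delta([.58,-.325,.22],M2))
```

```text
0.1 [0.25763564 0.62346138 0.247727  ] [ 3.14010134e+00 -1.51466270e-04 -3.91916841e-01] [ 1.46707514e+00  3.59313818e-01  1.11676962e-02 -2.96270273e-04
 -1.22412307e+00 -2.88094903e-01]
(array([660.2, 753.4,  29. ]), array([ 0.001,  0.   , -0.678]))
```

>>> {"fn": "jog_arm", "kwargs": {"targets": [{"dx":222,"dy":181,"dz":-22,"rx":0,"ry":0,"rz":-0.392,"gripper":0},{"dx":222,"dy":181,"dz":-22,"rx":0,"ry":0,"rz":-0.392,"gripper":0},{"dx":222,"dy":181,"dz":-22,"rx":0,"ry":0,"rz":-0.392,"gripper":0},{"dx":222,"dy":181,"dz":-22,"rx":0,"ry":0,"rz":-0.392,"gripper":0},{"dx":222,"dy":181,"dz":-22,"rx":0,"ry":0,"rz":-0.392,"gripper":0},{"dx":222,"dy":181,"dz":-22,"rx":0,"ry":0,"rz":-0.392,"gripper":0},{"dx":222,"dy":181,"dz":-22,"rx":0,"ry":0,"rz":-0.392,"gripper":0},{"dx":222,"dy":181,"dz":-22,"rx":0,"ry":0,"rz":-0.392,"gripper":0}]}}

```text
t: 0.77
eef_pos: [0.3955, 0.3669, 0.2714]
ee_rot: [3.141, -0.0, -0.003]
force: [-0.1, 1.5, 0.1]
width: 0.0878
gripper_force: 0.0
```

>>> {"fn": "jog_arm", "kwargs": {"targets": [{"dx":110,"dy":300,"dz":0,"rx":0,"ry":0,"rz":0,"gripper":0},{"dx":110,"dy":300,"dz":0,"rx":0,"ry":0,"rz":0,"gripper":0},{"dx":110,"dy":300,"dz":0,"rx":0,"ry":0,"rz":0,"gripper":0},{"dx":110,"dy":300,"dz":0,"rx":0,"ry":0,"rz":0,"gripper":0},{"dx":110,"dy":300,"dz":0,"rx":0,"ry":0,"rz":0,"gripper":0},{"dx":110,"dy":300,"dz":0,"rx":0,"ry":0,"rz":0,"gripper":0},{"dx":110,"dy":300,"dz":0,"rx":0,"ry":0,"rz":0,"gripper":0},{"dx":110,"dy":300,"dz":0,"rx":0,"ry":0,"rz":0,"gripper":0}]}}

```text
t: 1.43
eef_pos: [0.5041, 0.0689, 0.2705]
ee_rot: [3.141, 0.0, -0.001]
force: [-0.4, 1.3, 0.4]
width: 0.0877
gripper_force: 0.0
```

Run:
```python
from h import *
s,p,M=cur();print(s['t'],p,s['ee_rot'],s['q']);M2=rot(196.4,0)
print(delta([.58,-.325,.22],M2))
```

```text
1.4333 [0.50410696 0.06888251 0.27050057] [ 3.14137903e+00  2.38952066e-04 -7.77936485e-04] [ 5.22375975e-01  6.82511835e-02 -3.12937546e-01  7.07342888e-05
 -1.18992132e+00  1.04761614e+00]
(array([ 76.2, 393.8,  50.6]), array([ 0.   ,  0.   , -0.287]))
```

>>> {"fn": "jog_arm", "kwargs": {"targets": [{"dx":60,"dy":310,"dz":30,"rx":0,"ry":0,"rz":-0.287,"gripper":0},{"dx":60,"dy":310,"dz":30,"rx":0,"ry":0,"rz":-0.287,"gripper":0},{"dx":60,"dy":310,"dz":30,"rx":0,"ry":0,"rz":-0.287,"gripper":0},{"dx":60,"dy":310,"dz":30,"rx":0,"ry":0,"rz":-0.287,"gripper":0},{"dx":60,"dy":310,"dz":30,"rx":0,"ry":0,"rz":-0.287,"gripper":0},{"dx":60,"dy":310,"dz":30,"rx":0,"ry":0,"rz":-0.287,"gripper":0},{"dx":60,"dy":310,"dz":30,"rx":0,"ry":0,"rz":-0.287,"gripper":0},{"dx":60,"dy":310,"dz":30,"rx":0,"ry":0,"rz":-0.287,"gripper":0}]}}

```text
t: 2.1
eef_pos: [0.5638, -0.2407, 0.2398]
ee_rot: [-3.141, 0.001, 0.287]
force: [1.5, 1.4, -0.4]
width: 0.0875
gripper_force: 0.0
```

Run:
```python
from h import *
M=rot(196.4,30);print(delta(tcp([.551,-.333,.13],M),M))
```

```text
(array([-36.8,  84.9, 107.2]), array([-0.   , -0.523,  0.   ]))
```

>>> {"fn": "jog_arm", "kwargs": {"targets": [{"dx":-12,"dy":28,"dz":34,"rx":0,"ry":-0.12,"rz":0,"gripper":0.3},{"dx":-24,"dy":56,"dz":60,"rx":0,"ry":-0.24,"rz":0,"gripper":0.3},{"dx":-37,"dy":85,"dz":90,"rx":0,"ry":-0.36,"rz":0,"gripper":0.3},{"dx":-37,"dy":85,"dz":107,"rx":0,"ry":-0.47,"rz":0,"gripper":0.3},{"dx":-37,"dy":85,"dz":107,"rx":0,"ry":-0.523,"rz":0,"gripper":0.3},{"dx":-37,"dy":85,"dz":107,"rx":0,"ry":-0.523,"rz":0,"gripper":0.3},{"dx":-37,"dy":85,"dz":107,"rx":0,"ry":-0.523,"rz":0,"gripper":0.3},{"dx":-37,"dy":85,"dz":107,"rx":0,"ry":-0.523,"rz":0,"gripper":0.3}]}}

```text
t: 2.77
eef_pos: [0.553, -0.3301, 0.1341]
ee_rot: [3.141, 0.52, 0.287]
force: [0.2, -0.3, 0.5]
width: 0.0613
gripper_force: 0.0
```

Run:
```python
from h import *
s,p,_=cur();print(s['q'],p,s['ee_rot'],s['width'])
f=grab('wrist','w1.png');c=cloud(f);np.savez('w1.npz',c=c,im=f['frame'])
m=(c[...,2]>.036)&(c[...,2]<.05)
for lo in np.arange(.5,.63,.015):
    k=c[m&(c[...,0]>=lo)&(c[...,0]<lo+.015)&(c[...,1]<-.28)&(c[...,1]>-.38)]
    if len(k):print(round(lo,3),len(k),np.percentile(k[:,1],[3,50,97]),np.median(k[:,2]))
M=rot(196.4,30);print(delta(tcp([.551,-.333,.033],M),M))
```

```text
[-1.24494406e-01  6.30053695e-01  1.40279431e-04  2.02970418e-01
 -1.42725085e+00  1.90356218e+00] [ 0.55298556 -0.33011604  0.13413008] [3.14102199 0.52040275 0.2872235 ] 0.061252743946725564
0.515 251 [-0.34692691 -0.33839655 -0.33070241] 0.041356919090488165
0.53 285 [-0.34278492 -0.33478846 -0.3272405 ] 0.041274170029291186
0.545 331 [-0.33764318 -0.33016562 -0.3230436 ] 0.04129823191536636
0.56 388 [-0.33343981 -0.32576463 -0.31808254] 0.04132905019992884
0.575 450 [-0.32855416 -0.32128681 -0.31407967] 0.04140299109171787
0.59 558 [-0.32440001 -0.31662098 -0.30931616] 0.04122715029003771
0.605 649 [-0.3197988  -0.31265643 -0.30588017] 0.040902656608679186
(array([48.3,  2. , 86.9]), array([ 0.001, -0.004,  0.   ]))
```

View pics/w1.png

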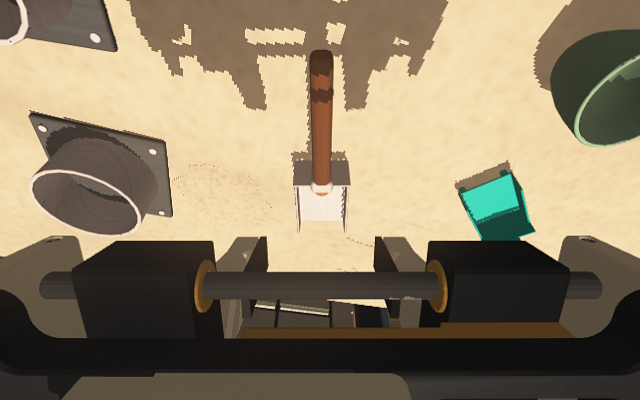

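The wrist view shows the handle running from (320,55) to (322,190), centred between the jaws, with the pan below it; the other scoop's turquoise pan is at (495,205), clear. I'll descend and grip.

>>> {"fn": "jog_arm", "kwargs": {"targets": [{"dx":12,"dy":0,"dz":22,"rx":0,"ry":0,"rz":0,"gripper":0.3},{"dx":24,"dy":0,"dz":44,"rx":0,"ry":0,"rz":0,"gripper":0.3},{"dx":36,"dy":0,"dz":66,"rx":0,"ry":0,"rz":0,"gripper":0.3},{"dx":44,"dy":0,"dz":79,"rx":0,"ry":0,"rz":0,"gripper":0.3},{"dx":48,"dy":0,"dz":87,"rx":0,"ry":0,"rz":0,"gripper":0.3},{"dx":48,"dy":0,"dz":87,"rx":0,"ry":0,"rz":0,"gripper":0.3},{"dx":48,"dy":0,"dz":87,"rx":0,"ry":0,"rz":0,"gripper":0.9},{"dx":48,"dy":0,"dz":87,"rx":0,"ry":0,"rz":0,"gripper":1}], "force": 50}}

```text
t: 3.48
eef_pos: [0.5518, -0.331, 0.0359]
ee_rot: [3.14, 0.521, 0.287]
force: [1.0, 0.5, 0.3]
width: 0.053
gripper_force: 0.0
```

>>> {"fn": "jog_arm", "kwargs": {"targets": [{"dx":0,"dy":0,"dz":0,"rx":0,"ry":0,"rz":0,"gripper":1},{"dx":0,"dy":0,"dz":0,"rx":0,"ry":0,"rz":0,"gripper":1},{"dx":0,"dy":0,"dz":0,"rx":0,"ry":0,"rz":0,"gripper":1},{"dx":0,"dy":0,"dz":0,"rx":0,"ry":0,"rz":0,"gripper":1},{"dx":0,"dy":0,"dz":0,"rx":0,"ry":0,"rz":0,"gripper":1},{"dx":0,"dy":0,"dz":0,"rx":0,"ry":0,"rz":0,"gripper":1},{"dx":0,"dy":0,"dz":0,"rx":0,"ry":0,"rz":0,"gripper":1},{"dx":0,"dy":0,"dz":0,"rx":0,"ry":0,"rz":0,"gripper":1}], "force": 50}}

```text
t: 4.15
eef_pos: [0.5508, -0.3308, 0.0343]
ee_rot: [3.141, 0.523, 0.287]
force: [-0.1, 0.6, 1.7]
width: 0.0138
gripper_force: 50.0
```

Run:
```python
from h import *
s,p,M0=cur();print(s['t'],p,s['ee_rot'],s['width'],s['gripper_force'])
g=p+.003*M0[:,2];print('grasp',g)
# lift 120 mm, then rotate to az 100 at level pour pose
M=rot(196,30);print('up',delta(p+[0,0,.12],M))
```

```text
4.15 [ 0.55080342 -0.3307577   0.03425946] [3.1414836  0.52302083 0.2871878 ] 0.013788218734770465 49.97184634208679
grasp [ 0.54936639 -0.33118247  0.03166051]
up (array([ -59.9,    0. , -104. ]), array([ 0.004, -0.001,  0.007]))
```

>>> {"fn": "jog_arm", "kwargs": {"targets": [{"dx":-3,"dy":0,"dz":-5,"rx":0,"ry":0,"rz":0,"gripper":1},{"dx":-9,"dy":0,"dz":-16,"rx":0,"ry":0,"rz":0,"gripper":1},{"dx":-18,"dy":0,"dz":-32,"rx":0,"ry":0,"rz":0,"gripper":1},{"dx":-28,"dy":0,"dz":-49,"rx":0,"ry":0,"rz":0,"gripper":1},{"dx":-38,"dy":0,"dz":-66,"rx":0,"ry":0,"rz":0,"gripper":1},{"dx":-48,"dy":0,"dz":-83,"rx":0,"ry":0,"rz":0,"gripper":1},{"dx":-56,"dy":0,"dz":-97,"rx":0,"ry":0,"rz":0,"gripper":1},{"dx":-60,"dy":0,"dz":-104,"rx":0,"ry":0,"rz":0,"gripper":1}]}}

```text
t: 4.82
eef_pos: [0.5517, -0.331, 0.1577]
ee_rot: [3.139, 0.52, 0.286]
force: [-0.3, -0.3, -1.1]
width: 0.0134
gripper_force: 50.0
```

Run:
```python
from h import *
s,p,M0=cur();print(s['t'],p,s['ee_rot'],s['q'])
f=grab('side','s2.png')
im=cv2.imread('pics/s2.png')[150:290,220:420];cv2.imwrite('pics/s2c.png',cv2.resize(im,None,fx=4,fy=4))
# rotate to az 100, scoop level, hovering at z .15
G0=p+.003*M0[:,2];u=np.array([np.cos(np.radians(100)),np.sin(np.radians(100)),0]);m=np.array([.452,-.160,0])
G1=m-.125*u+[0,0,.15]
for k in range(1,17):
    a=k/16; a=a*a*(3-2*a)
    az=196-96*a; M=rot(az,30); g=G0+(G1-G0)*a
    print(k,*delta(tcp(g,M),M))
```

```text
4.8167 [ 0.55165382 -0.33102545  0.15771916] [3.13925205 0.51951909 0.28635693] [-0.12550366  0.60800851  0.01783377  0.20342117 -1.46472968  1.91158502]
1 [-0.5 -0.9  1. ] [ 0.016 -0.005  0.022]
2 [-2.1 -3.   2.1] [ 0.042 -0.005  0.068]
3 [-4.6 -6.2  3.7] [ 0.083 -0.005  0.14 ]
4 [ -7.7 -10.4   5.9] [ 0.137 -0.005  0.233]
5 [-11.5 -15.4   8.5] [ 0.2   -0.005  0.343]
6 [-15.8 -21.   11.4] [ 0.27  -0.006  0.466]
7 [-20.4 -26.9  14.5] [ 0.346 -0.006  0.597]
8 [-25.1 -33.1  17.8] [ 0.423 -0.006  0.733]
9 [-29.9 -39.3  21. ] [ 0.501 -0.006  0.868]
10 [-34.5 -45.4  24.2] [ 0.576 -0.006  0.999]
11 [-38.9 -51.   27.1] [ 0.647 -0.006  1.122]
12 [-42.8 -56.1  29.8] [ 0.71  -0.006  1.232]
13 [-46.  -60.5  32. ] [ 0.763 -0.006  1.325]
14 [-48.6 -63.8  33.8] [ 0.804 -0.006  1.397]
15 [-50.2 -66.   34.9] [ 0.831 -0.006  1.443]
16 [-50.8 -66.8  35.3] [ 0.84  -0.006  1.459]
```

View pics/s2c.png

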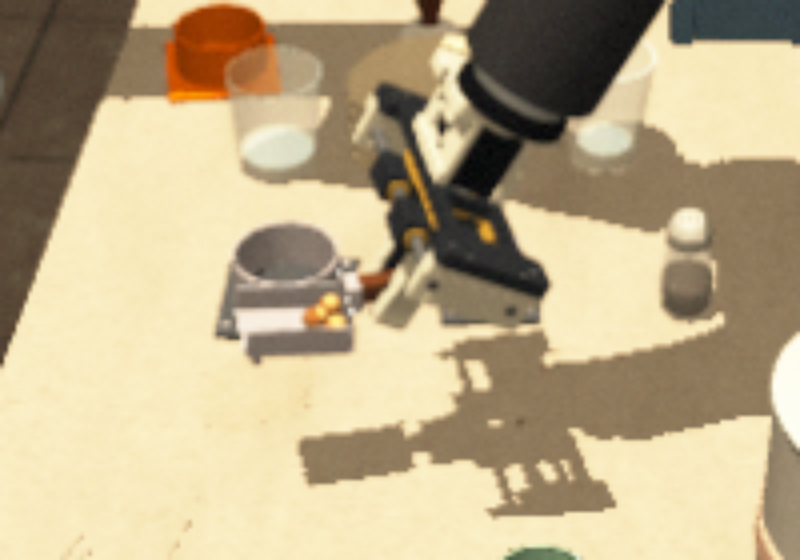

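The crop shows the scoop lifted level, with three nuts at the back of the pan (325,310). Next I'll turn it towards the mould.

Run:
```python
from h import *
_,p,M0=cur()
G0=p+.003*M0[:,2];u=np.array([np.cos(np.radians(100)),np.sin(np.radians(100)),0]);m=np.array([.452,-.160,0])
G1=m-.125*u+[0,0,.15]
P0=(p,M0)
for k in range(1,25):
    a=k/24; a=a*a*(3-2*a)
    M=rot(196-96*a,30); g=tcp(G0+(G1-G0)*a,M)
    print(k,*delta(g,M,*P0))
    if k%8==0: P0=(g,M)
```

```text
1 [-0.2 -0.3  0.2] [ 0.011 -0.005  0.013]
2 [-1.  -1.3  0.7] [ 0.023 -0.005  0.035]
3 [-2.1 -2.8  1.5] [ 0.042 -0.005  0.068]
4 [-3.7 -4.9  2.6] [ 0.068 -0.005  0.114]
5 [-5.5 -7.4  3.9] [ 0.1   -0.005  0.169]
6 [ -7.7 -10.3   5.4] [ 0.137 -0.005  0.233]
7 [-10.2 -13.5   7.1] [ 0.178 -0.005  0.305]
8 [-12.9 -17.1   9. ] [ 0.223 -0.005  0.383]
9 [-4.  -1.9  2.7] [0.048 0.    0.083]
10 [-8.1 -3.9  5.5] [0.098 0.    0.17 ]
11 [-12.4  -6.    8.3] [0.149 0.    0.259]
12 [-16.8  -8.1  11.3] [0.202 0.    0.349]
13 [-21.2 -10.2  14.2] [0.254 0.    0.44 ]
14 [-25.5 -12.3  17.1] [0.305 0.    0.529]
15 [-29.8 -14.3  20. ] [0.355 0.    0.616]
16 [-33.8 -16.2  22.7] [0.403 0.    0.699]
17 [-3.7  2.   2.5] [0.045 0.    0.078]
18 [-7.2  3.9  4.8] [ 0.086 -0.     0.149]
19 [-10.3   5.6   6.9] [ 0.123 -0.     0.213]
20 [-13.    7.    8.7] [0.155 0.    0.269]
21 [-15.2   8.2  10.2] [0.181 0.    0.314]
22 [-16.8   9.1  11.3] [0.201 0.    0.348]
23 [-17.8   9.6  11.9] [0.213 0.    0.369]
24 [-18.2   9.8  12.2] [0.217 0.    0.376]
```

>>> {"fn": "jog_arm", "kwargs": {"targets": [{"dx":0,"dy":0,"dz":0,"rx":0.008,"ry":-0.005,"rz":0.013,"gripper":1},{"dx":-1,"dy":-1,"dz":1,"rx":0.02,"ry":-0.005,"rz":0.035,"gripper":1},{"dx":-2,"dy":-3,"dz":1.5,"rx":0.042,"ry":-0.005,"rz":0.068,"gripper":1},{"dx":-4,"dy":-5,"dz":2.5,"rx":0.068,"ry":-0.005,"rz":0.114,"gripper":1},{"dx":-5.5,"dy":-7.5,"dz":4,"rx":0.1,"ry":-0.005,"rz":0.169,"gripper":1},{"dx":-8,"dy":-10,"dz":5.5,"rx":0.137,"ry":-0.005,"rz":0.233,"gripper":1},{"dx":-10,"dy":-13.5,"dz":7,"rx":0.178,"ry":-0.005,"rz":0.305,"gripper":1},{"dx":-13,"dy":-17,"dz":9,"rx":0.223,"ry":-0.005,"rz":0.383,"gripper":1}]}}

```text
t: 5.53
eef_pos: [0.5304, -0.3184, 0.1515]
ee_rot: [-3.14, 0.531, -0.161]
force: [0.1, 0.8, -0.6]
width: 0.0137
gripper_force: 50.0
```

>>> {"fn": "jog_arm", "kwargs": {"targets": [{"dx":-4,"dy":-2,"dz":2.5,"rx":0.048,"ry":0,"rz":0.083,"gripper":1},{"dx":-8,"dy":-4,"dz":5.5,"rx":0.098,"ry":0,"rz":0.17,"gripper":1},{"dx":-12.5,"dy":-6,"dz":8.5,"rx":0.149,"ry":0,"rz":0.259,"gripper":1},{"dx":-17,"dy":-8,"dz":11.5,"rx":0.202,"ry":0,"rz":0.349,"gripper":1},{"dx":-21,"dy":-10,"dz":14,"rx":0.254,"ry":0,"rz":0.44,"gripper":1},{"dx":-25.5,"dy":-12,"dz":17,"rx":0.305,"ry":0,"rz":0.529,"gripper":1},{"dx":-30,"dy":-14,"dz":20,"rx":0.355,"ry":0,"rz":0.616,"gripper":1},{"dx":-34,"dy":-16,"dz":22.5,"rx":0.403,"ry":0,"rz":0.699,"gripper":1}]}}

```text
t: 6.2
eef_pos: [0.4925, -0.2967, 0.1494]
ee_rot: [3.136, 0.53, -0.973]
force: [0.5, 0.2, -1.8]
width: 0.0138
gripper_force: 50.0
```

>>> {"fn": "jog_arm", "kwargs": {"targets": [{"dx":-3.5,"dy":2,"dz":2.5,"rx":0.045,"ry":0,"rz":0.078,"gripper":1},{"dx":-7,"dy":4,"dz":5,"rx":0.086,"ry":0,"rz":0.149,"gripper":1},{"dx":-10,"dy":5.5,"dz":7,"rx":0.123,"ry":0,"rz":0.213,"gripper":1},{"dx":-13,"dy":7,"dz":8.5,"rx":0.155,"ry":0,"rz":0.269,"gripper":1},{"dx":-15,"dy":8,"dz":10,"rx":0.181,"ry":0,"rz":0.314,"gripper":1},{"dx":-17,"dy":9,"dz":11,"rx":0.201,"ry":0,"rz":0.348,"gripper":1},{"dx":-18,"dy":9.5,"dz":12,"rx":0.213,"ry":0,"rz":0.369,"gripper":1},{"dx":-18,"dy":10,"dz":12,"rx":0.217,"ry":0,"rz":0.376,"gripper":1}]}}

```text
t: 6.87
eef_pos: [0.4719, -0.2848, 0.1489]
ee_rot: [3.135, 0.527, -1.403]
force: [-0.7, -0.9, -1.2]
width: 0.0136
gripper_force: 50.0
```

Run:
```python
from h import *
s,p,M0=cur();print(s['t'],p,s['ee_rot'],s['q'],s['width'])
f=grab('side','s3.png');c=cloud(f);np.savez('s3.npz',c=c,im=f['frame'])
im=cv2.imread('pics/s3.png')[150:290,220:420]
f=grab('scene','c3.png');c2=cloud(f);np.savez('c3.npz',c=c2,im=f['frame'])
im2=cv2.imread('pics/c3.png')[190:300,250:410]
cv2.imwrite('pics/b3.png',np.vstack([cv2.resize(im,(430,300)),cv2.resize(im2,(430,296))]))
G=p+.003*M0[:,2]
u=np.array([np.cos(np.radians(100)),np.sin(np.radians(100)),0])
print('grasp',G,'pred lip',G+.105*u-[0,0,.02])
for cc in(c,c2):
    d=cc-G; a=d[...,:2]@u[:2]; b=d[...,0]*u[1]-d[...,1]*u[0]
    m=(abs(b)<.03)&(a>.03)&(a<.14)&(cc[...,2]>.085)&(cc[...,2]<.17)
    print(m.sum(),np.percentile(a[m],[1,99]),np.percentile(b[m],[1,99]),np.percentile(cc[m][:,2],[1,50,99]))
```

```text
6.8667 [ 0.47187252 -0.28475425  0.14887042] [ 3.1347929   0.52691969 -1.40320749] [-0.4802337   0.48244286  0.02061691 -0.41068832 -1.46196296  0.76861706] 0.013639638968646315
grasp [ 0.47160076 -0.28327021  0.1462774 ] pred lip [ 0.4533677  -0.17986539  0.1262774 ]Traceback (most recent call last):
  File "<stdin>", line 14, in <module>
    return _quantile_unchecked(
        a, q, axis, out, overwrite_input, method, keepdims, weights)
    return _ureduce(a,
                    func=_quantile_ureduce_func,
    ...<5 lines>...
                    overwrite_input=overwrite_input,
                    method=method)
    r = func(a, **kwargs)
    result = _quantile(arr,
                       quantiles=q,
    ...<2 lines>...
                       out=out,
                       weights=wgt)
    slices_having_nans = np.isnan(arr[-1, ...])
                                  ~~~^^^^^^^^^
IndexError: index -1 is out of bounds for axis 0 with size 0
```

View pics/b3.png

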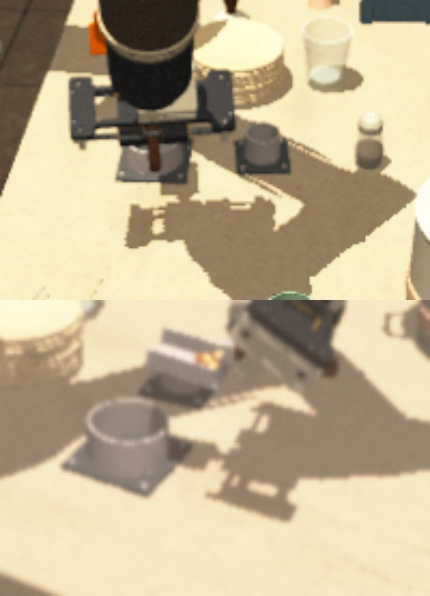

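The lower half (scene crop) shows the nuts still in the level pan at (208,358), held just over and short of the mould (128,440).

Run:
```python
from h import *
_,p,M0=cur()
c2=np.load('c3.npz')['c'];G=p+.003*M0[:,2]
u=np.array([np.cos(np.radians(100)),np.sin(np.radians(100)),0])
d=c2-G; a=d[...,:2]@u[:2]; b=d[...,0]*u[1]-d[...,1]*u[0]
m=(abs(b)<.035)&(a>.025)&(a<.15)&(c2[...,2]>.075)&(c2[...,2]<.18)
print(m.sum(),np.percentile(a[m],[1,99]).round(4),np.percentile(b[m],[1,99]).round(4),np.percentile(c2[m][:,2],[1,50,99]).round(4))
m0=np.array([.452,-.160,0]); lipz=.070
def pose(th,lipz,off=.02):
    t=np.radians(th); lip=m0-off*u+[0,0,lipz]
    g=lip-(.105*np.cos(t)-.02*np.sin(t))*u+np.array([0,0,.105*np.sin(t)+.02*np.cos(t)])
    M=rot(100,30-th);return tcp(g,M),M
P=pose(0,lipz);print('down',*delta(*P))
for k,th in enumerate([1,3,6,9,12,15,18,21,25,30,35,40,45,50,55,60]):
    Q=pose(th,lipz);print(k+1,th,*delta(*Q,*P))
    if k==7:P=Q
```

```text
485 [0.0264 0.0992] [-0.0263  0.026 ] [0.1166 0.1317 0.1551]
down [28.4 -2.  48.8] [ 0.004  0.003 -0.004]
1 1 [-1.3 -0.  -1.4] [-0.     0.017 -0.   ]
2 3 [-3.9 -0.  -4.1] [ 0.     0.052 -0.   ]
3 6 [-8.1  0.  -8.1] [-0.     0.105 -0.   ]
4 9 [-12.4  -0.  -11.8] [-0.     0.157 -0.   ]
5 12 [-16.9  -0.  -15.2] [ 0.     0.209 -0.   ]
6 15 [-21.6   0.  -18.5] [-0.     0.262 -0.   ]
7 18 [-26.5  -0.  -21.4] [-0.     0.314 -0.   ]
8 21 [-31.5  -0.  -24.2] [-0.     0.367 -0.   ]
9 25 [-5.3  0.  -5.5] [0.   0.07 0.  ]
10 30 [-12.4   0.  -11.8] [0.    0.157 0.   ]
11 35 [-20.    0.  -17.4] [-0.     0.244  0.   ]
12 40 [-28.1   0.  -22.4] [-0.     0.332 -0.   ]
13 45 [-36.6   0.  -26.6] [-0.     0.419  0.   ]
14 50 [-45.5   0.  -30.1] [-0.     0.506  0.   ]
15 55 [-54.6   0.  -32.8] [-0.     0.593 -0.   ]
16 60 [-63.9   0.  -34.7] [-0.     0.681  0.   ]
```

>>> {"fn": "jog_arm", "kwargs": {"targets": [{"dx":1,"dy":0,"dz":3,"rx":0.002,"ry":0,"rz":-0.002,"gripper":1},{"dx":4,"dy":-1,"dz":10,"rx":0.004,"ry":0.002,"rz":-0.004,"gripper":1},{"dx":9,"dy":-1,"dz":20,"rx":0.004,"ry":0.003,"rz":-0.004,"gripper":1},{"dx":14,"dy":-2,"dz":31,"rx":0.004,"ry":0.003,"rz":-0.004,"gripper":1},{"dx":18,"dy":-2,"dz":41,"rx":0.004,"ry":0.003,"rz":-0.004,"gripper":1},{"dx":21,"dy":-2,"dz":48,"rx":0.004,"ry":0.003,"rz":-0.004,"gripper":1},{"dx":23,"dy":-2,"dz":52,"rx":0.004,"ry":0.003,"rz":-0.004,"gripper":1},{"dx":23,"dy":-2,"dz":52,"rx":0.004,"ry":0.003,"rz":-0.004,"gripper":1}]}}

```text
t: 7.63
eef_pos: [0.4726, -0.2779, 0.0914]
ee_rot: [3.14, 0.524, -1.396]
force: [0.2, -0.3, -1.1]
width: 0.014
gripper_force: 50.0
```

>>> {"fn": "jog_arm", "kwargs": {"targets": [{"dx":-1.3,"dy":0,"dz":-1.4,"rx":0,"ry":0.017,"rz":0,"gripper":1},{"dx":-4,"dy":0,"dz":-4,"rx":0,"ry":0.052,"rz":0,"gripper":1},{"dx":-8,"dy":0,"dz":-8,"rx":0,"ry":0.105,"rz":0,"gripper":1},{"dx":-12.5,"dy":0,"dz":-12,"rx":0,"ry":0.157,"rz":0,"gripper":1},{"dx":-17,"dy":0,"dz":-15,"rx":0,"ry":0.209,"rz":0,"gripper":1},{"dx":-21.5,"dy":0,"dz":-18.5,"rx":0,"ry":0.262,"rz":0,"gripper":1},{"dx":-26.5,"dy":0,"dz":-21.5,"rx":0,"ry":0.314,"rz":0,"gripper":1},{"dx":-31.5,"dy":0,"dz":-24,"rx":0,"ry":0.367,"rz":0,"gripper":1}]}}

```text
t: 8.3
eef_pos: [0.4712, -0.2634, 0.1312]
ee_rot: [-3.138, 0.151, -1.395]
force: [-0.2, 0.7, -1.0]
width: 0.0139
gripper_force: 50.0
```

>>> {"fn": "jog_arm", "kwargs": {"targets": [{"dx":-5,"dy":0,"dz":-5.5,"rx":0,"ry":0.07,"rz":0,"gripper":1},{"dx":-12.5,"dy":0,"dz":-12,"rx":0,"ry":0.157,"rz":0,"gripper":1},{"dx":-20,"dy":0,"dz":-17.5,"rx":0,"ry":0.244,"rz":0,"gripper":1},{"dx":-28,"dy":0,"dz":-22.5,"rx":0,"ry":0.332,"rz":0,"gripper":1},{"dx":-36.5,"dy":0,"dz":-26.5,"rx":0,"ry":0.419,"rz":0,"gripper":1},{"dx":-45.5,"dy":0,"dz":-30,"rx":0,"ry":0.506,"rz":0,"gripper":1},{"dx":-54.5,"dy":0,"dz":-33,"rx":0,"ry":0.593,"rz":0,"gripper":1},{"dx":-64,"dy":0,"dz":-34.5,"rx":0,"ry":0.681,"rz":0,"gripper":1}]}}

```text
t: 8.97
eef_pos: [0.461, -0.2049, 0.1754]
ee_rot: [-3.133, -0.529, -1.398]
force: [0.3, -0.7, -1.6]
width: 0.0136
gripper_force: 50.0
```

>>> {"fn": "jog_arm", "kwargs": {"targets": [{"dx":0,"dy":0,"dz":0,"rx":0,"ry":0,"rz":0,"gripper":1},{"dx":0,"dy":0,"dz":0,"rx":0,"ry":0,"rz":0,"gripper":1},{"dx":0,"dy":0,"dz":0,"rx":0,"ry":0,"rz":0,"gripper":1},{"dx":0,"dy":0,"dz":0,"rx":0,"ry":0,"rz":0,"gripper":1},{"dx":0,"dy":0,"dz":0,"rx":0,"ry":0,"rz":0,"gripper":1},{"dx":0,"dy":0,"dz":0,"rx":0,"ry":0,"rz":0,"gripper":1},{"dx":0,"dy":0,"dz":0,"rx":0,"ry":0,"rz":0,"gripper":1},{"dx":0,"dy":0,"dz":0,"rx":0,"ry":0,"rz":0,"gripper":1}]}}

```text
t: 9.63
eef_pos: [0.4603, -0.2066, 0.1734]
ee_rot: [-3.141, -0.525, -1.397]
force: [-0.5, 0.4, -0.8]
width: 0.0136
gripper_force: 50.0
```

Run:
```python
from h import *
s,p,M0=cur();print(s['t'],p,s['ee_rot'],s['q'],s['width'])
grab('side','s4.png');im=cv2.imread('pics/s4.png')[150:290,220:420]
grab('scene','c4.png');im2=cv2.imread('pics/c4.png')[190:300,250:410]
cv2.imwrite('pics/b4.png',np.vstack([cv2.resize(im,(430,300)),cv2.resize(im2,(430,296))]))
```

```text
9.6333 [ 0.46031979 -0.20662017  0.17339003] [-3.14050846 -0.52539022 -1.39688785] [ 0.24763423  0.07328569 -0.92908401  0.78975528 -0.78160968 -0.70592256] 0.013603940916558133
```

View pics/b4.png

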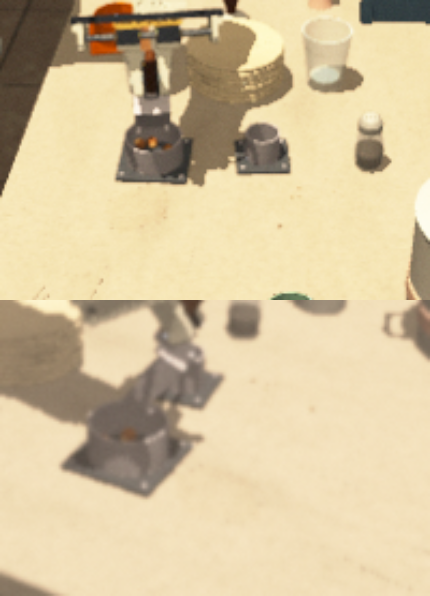

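The views show the nuts inside the large ring at (152,143) and (130,435), with the pan empty. Next I'll back off, level the scoop and lay it down.

Run:
```python
from h import *
for n in('side','scene'):
    d=np.load(n+'0.npz');h=cv2.cvtColor(d['im'],cv2.COLOR_RGB2HSV);m=(h[...,0]>78)&(h[...,0]<98)&(h[...,1]>120)&(h[...,2]>90)
    q=d['c'][m];q=q[(q[:,2]>.003)&(q[:,2]<.07)];print('turq',q[:,:2].min(0),q[:,:2].max(0))
im=cv2.imread('pics/s4.png');f=grab('side');c=cloud(f);h=cv2.cvtColor(f['frame'],cv2.COLOR_RGB2HSV)
m=(h[...,0]<22)&(h[...,1]>130)&(c[...,2]<.06)&(np.hypot(c[...,0]-.452,c[...,1]+.16)<.12)
k,l,st,ce=cv2.connectedComponentsWithStats(m.astype(np.uint8))
for i in range(1,k): print(st[i],c[l==i].mean(0).round(3))
_,p,M0=cur();G=p+.003*M0[:,2]
M=rot(100,30)
Gs=np.array([.50,-.35,.13]);P=(tcp(Gs,M),M);print('level hover',*delta(*P))
print('from hover down',*delta(tcp([.50,-.35,.0335],M),M,*P))
```

```text
turq [ 0.4350928  -0.62992737] [ 0.56040294 -0.47852169]
turq [ 0.43301367 -0.62657259] [ 0.55949402 -0.49114381]
[283 214  10   5  41] [ 0.438 -0.14   0.016]
[296 217   4   3   8] [ 0.47  -0.159  0.026]
level hover [109.1 -14.1 110.4] [-1.000e-03 -1.049e+00  0.000e+00]
from hover down [48.2  0.  83.6] [0. 0. 0.]
```

>>> {"fn": "jog_arm", "kwargs": {"targets": [{"dx":5,"dy":-1,"dz":5,"rx":0,"ry":-0.08,"rz":0,"gripper":1},{"dx":18,"dy":-2,"dz":18,"rx":0,"ry":-0.2,"rz":0,"gripper":1},{"dx":33,"dy":-4,"dz":33,"rx":0,"ry":-0.32,"rz":0,"gripper":1},{"dx":48,"dy":-6,"dz":48,"rx":0,"ry":-0.44,"rz":0,"gripper":1},{"dx":63,"dy":-8,"dz":63,"rx":0,"ry":-0.56,"rz":0,"gripper":1},{"dx":78,"dy":-10,"dz":78,"rx":0,"ry":-0.68,"rz":0,"gripper":1},{"dx":90,"dy":-12,"dz":92,"rx":0,"ry":-0.8,"rz":0,"gripper":1},{"dx":100,"dy":-14,"dz":102,"rx":0,"ry":-0.92,"rz":0,"gripper":1}]}}

```text
t: 10.45
eef_pos: [0.5002, -0.3405, 0.1356]
ee_rot: [-3.14, 0.236, -1.393]
force: [0.9, 0.3, -1.9]
width: 0.0137
gripper_force: 50.0
```

Run:
```python
from h import *
M=rot(100,30)
P=(tcp([.50,-.35,.07],M),M);print(*delta(*P));print(*delta(tcp([.50,-.35,.0325],M),M,*P))
```

```text
[25.2  2.  58.7] [-0.001 -0.288  0.003]
[18.8  0.  32.5] [0. 0. 0.]
```

>>> {"fn": "jog_arm", "kwargs": {"targets": [{"dx":0,"dy":0,"dz":5,"rx":0,"ry":-0.13,"rz":0,"gripper":1},{"dx":5,"dy":1,"dz":15,"rx":0,"ry":-0.13,"rz":0,"gripper":1},{"dx":10,"dy":2,"dz":25,"rx":0,"ry":-0.13,"rz":0,"gripper":1},{"dx":15,"dy":2,"dz":35,"rx":0,"ry":-0.13,"rz":0,"gripper":1},{"dx":15,"dy":2,"dz":40,"rx":0,"ry":-0.13,"rz":0,"gripper":1},{"dx":15,"dy":2,"dz":40,"rx":0,"ry":-0.13,"rz":0,"gripper":1},{"dx":15,"dy":2,"dz":40,"rx":0,"ry":-0.13,"rz":0,"gripper":1},{"dx":15,"dy":2,"dz":40,"rx":0,"ry":-0.13,"rz":0,"gripper":1}]}}

```text
t: 11.12
eef_pos: [0.4976, -0.3443, 0.0943]
ee_rot: [3.139, 0.359, -1.395]
force: [-0.8, 0.9, -0.4]
width: 0.0136
gripper_force: 50.0
```

Run:
```python
from h import *
M=rot(100,30);_,p,_=cur();print(p)
print(*delta(tcp([.50,-.35,.0325],M),M))
f=grab('scene');c=cloud(f);np.savez('c5.npz',c=c,im=f['frame'])
u=np.array([np.cos(np.radians(100)),np.sin(np.radians(100))]);d=c[...,:2]-p[:2];a=d@u;b=d[...,0]*u[1]-d[...,1]*u[0]
m=(abs(b)<.028)&(a>.03)&(a<.12)&(c[...,2]>.02)&(c[...,2]<.12)
# side-wall top line: slope of the top
for lo in np.arange(.03,.11,.01):
    k=c[m&(a>=lo)&(a<lo+.01)][:,2]
    if len(k): print(round(lo,2),len(k),k.max().round(4),k.min().round(4))
```

```text
[ 0.4976418  -0.34429126  0.09430041]
[27.8 -1.4 52.8] [ 0.003 -0.165  0.001]
0.03 50 0.0977 0.0544
0.04 59 0.0746 0.0551
0.05 63 0.0772 0.0542
0.06 68 0.0761 0.0529
0.07 61 0.0751 0.0537
0.08 70 0.0751 0.0455
0.09 49 0.0745 0.0503
```

>>> {"fn": "jog_arm", "kwargs": {"targets": [{"dx":3,"dy":0,"dz":5,"rx":0,"ry":-0.08,"rz":0,"gripper":1},{"dx":6,"dy":-1,"dz":13,"rx":0,"ry":-0.165,"rz":0,"gripper":1},{"dx":12,"dy":-1,"dz":25,"rx":0,"ry":-0.165,"rz":0,"gripper":1},{"dx":18,"dy":-1,"dz":35,"rx":0,"ry":-0.165,"rz":0,"gripper":1},{"dx":22,"dy":-1,"dz":43,"rx":0,"ry":-0.165,"rz":0,"gripper":1},{"dx":22,"dy":-1,"dz":43,"rx":0,"ry":-0.165,"rz":0,"gripper":1},{"dx":22,"dy":-1,"dz":43,"rx":0,"ry":-0.165,"rz":0,"gripper":1},{"dx":22,"dy":-1,"dz":43,"rx":0,"ry":-0.165,"rz":0,"gripper":1}]}}

```text
t: 11.83
eef_pos: [0.4992, -0.3501, 0.0459]
ee_rot: [3.139, 0.524, -1.397]
force: [-0.3, -0.5, -0.5]
width: 0.0135
gripper_force: 50.0
```

Run:
```python
from h import *
M=rot(100,30);_,p,_=cur();print(p)
print(*delta(tcp([.50,-.35,.0325],M),M))
def prof(c,p,az):
    u=np.array([np.cos(np.radians(az)),np.sin(np.radians(az))]);d=c[...,:2]-p[:2];a=d@u;b=d[...,0]*u[1]-d[...,1]*u[0]
    m=(abs(b)<.028)&(a>.03)&(a<.12)&(c[...,2]>.01)&(c[...,2]<.12)
    print([(round(lo,2),k.max().round(4)) for lo in np.arange(.04,.11,.01) if len(k:=c[m&(a>=lo)&(a<lo+.01)][:,2])])
prof(cloud(grab('scene')),p,100); prof(np.load('scene0.npz')['c'],np.array([.551,-.331]),196)
```

```text
[ 0.49918221 -0.35011446  0.0459348 ]
[ 6.7 -0.9  8.6] [ 0.003  0.    -0.001]
[(np.float64(0.04), np.float64(0.0358)), (np.float64(0.05), np.float64(0.0372)), (np.float64(0.06), np.float64(0.04)), (np.float64(0.07), np.float64(0.0404)), (np.float64(0.08), np.float64(0.0417)), (np.float64(0.09), np.float64(0.0424)), (np.float64(0.1), np.float64(0.0363))]
[(np.float64(0.04), np.float64(0.0237)), (np.float64(0.05), np.float64(0.025)), (np.float64(0.06), np.float64(0.0268)), (np.float64(0.07), np.float64(0.0281)), (np.float64(0.08), np.float64(0.0285)), (np.float64(0.09), np.float64(0.0302)), (np.float64(0.1), np.float64(0.0319))]
```

>>> {"fn": "jog_arm", "kwargs": {"targets": [{"dx":2,"dy":0,"dz":3.5,"rx":0,"ry":0,"rz":0,"gripper":1},{"dx":4,"dy":0,"dz":7,"rx":0,"ry":0,"rz":0,"gripper":1},{"dx":5.5,"dy":0,"dz":9.5,"rx":0,"ry":0,"rz":0,"gripper":1},{"dx":6,"dy":0,"dz":10.5,"rx":0,"ry":0,"rz":0,"gripper":1},{"dx":6,"dy":0,"dz":10.5,"rx":0,"ry":0,"rz":0,"gripper":1},{"dx":6,"dy":0,"dz":10.5,"rx":0,"ry":0,"rz":0,"gripper":1},{"dx":6,"dy":0,"dz":10.5,"rx":0,"ry":0,"rz":0,"gripper":0.75},{"dx":6,"dy":0,"dz":10.5,"rx":0,"ry":0,"rz":0,"gripper":0.6}]}}

```text
t: 12.55
eef_pos: [0.4987, -0.3503, 0.0329]
ee_rot: [3.138, 0.525, -1.399]
force: [0.2, -0.3, -0.2]
width: 0.0221
gripper_force: 0.0
```

>>> {"fn": "jog_arm", "kwargs": {"targets": [{"dx":0,"dy":0,"dz":0,"rx":0,"ry":0,"rz":0,"gripper":0.4},{"dx":0,"dy":0,"dz":0,"rx":0,"ry":0,"rz":0,"gripper":0.4},{"dx":0,"dy":0,"dz":0,"rx":0,"ry":0,"rz":0,"gripper":0.4},{"dx":-5,"dy":0,"dz":-10,"rx":0,"ry":0,"rz":0,"gripper":0.4},{"dx":-15,"dy":0,"dz":-30,"rx":0,"ry":0,"rz":0,"gripper":0.4},{"dx":-30,"dy":0,"dz":-60,"rx":0,"ry":0,"rz":0,"gripper":0.3},{"dx":-50,"dy":0,"dz":-95,"rx":0,"ry":0,"rz":0,"gripper":0.2},{"dx":-70,"dy":0,"dz":-130,"rx":0,"ry":0,"rz":0,"gripper":0.1}]}}

```text
t: 13.22
eef_pos: [0.4995, -0.3547, 0.1823]
ee_rot: [3.136, 0.526, -1.399]
force: [2.0, -0.6, -0.5]
width: 0.0672
gripper_force: 0.0
```

Run:
```python
from h import *
s,p,M0=cur();print(s['t'],p,s['q'],s['width'])
c=cloud(grab('scene'));q=c[(c[...,2]>.01)&(c[...,2]<.06)&(abs(c[...,0]-.5)<.06)&(c[...,1]<-.23)&(c[...,1]>-.45)]
h=cv2.minAreaRect(q[:,:2].astype(np.float32));print(h,q[:,2].max())
# to tamper: vertical gripper; waypoints
T=np.array([.533,.224])
for az in (180,196,160,90):print(az,*delta([.55,-.1,.27],rot(az,0)))
print('tamper wp',*delta([T[0],T[1],.27],rot(180,0),[.55,-.1,.27],rot(180,0)))
```

```text
13.2167 [ 0.49947581 -0.35470942  0.18228446] [-0.54525424  0.55278625  0.21721026 -0.38469847 -1.60135165  0.77833181] 0.06719539713882065
((0.49518856406211853, -0.3354604244232178), (0.05362561717629433, 0.17428407073020935), 10.050824165344238) 0.04414430244194176
180 [-251.6  -92.7   53.1] [-0.362  0.426 -1.361]
196 [-251.6  -92.7   53.1] [-0.433  0.386 -1.633]
160 [-251.6  -92.7   53.1] [-0.272  0.466 -1.021]
90 [-251.6  -92.7   53.1] [0.042 0.515 0.172]
tamper wp [ -17. -324.    0.] [0. 0. 0.]
```

>>> {"fn": "jog_arm", "kwargs": {"targets": [{"dx":-70,"dy":-10,"dz":0,"rx":0.04,"ry":0.515,"rz":0.17,"gripper":0},{"dx":-140,"dy":-30,"dz":20,"rx":0.04,"ry":0.515,"rz":0.17,"gripper":0},{"dx":-250,"dy":-63,"dz":53,"rx":0.04,"ry":0.515,"rz":0.17,"gripper":0},{"dx":-250,"dy":-63,"dz":53,"rx":0.04,"ry":0.515,"rz":0.17,"gripper":0},{"dx":-250,"dy":-63,"dz":53,"rx":0.04,"ry":0.515,"rz":0.17,"gripper":0},{"dx":-250,"dy":-63,"dz":53,"rx":0.04,"ry":0.515,"rz":0.17,"gripper":0},{"dx":-250,"dy":-63,"dz":53,"rx":0.04,"ry":0.515,"rz":0.17,"gripper":0},{"dx":-250,"dy":-63,"dz":53,"rx":0.04,"ry":0.515,"rz":0.17,"gripper":0}]}}

```text
t: 13.93
eef_pos: [0.5212, -0.1005, 0.2629]
ee_rot: [3.137, 0.009, -1.564]
force: [-0.1, -0.1, -0.2]
width: 0.0878
gripper_force: 0.0
```

Run:
```python
from h import *
s,p,_=cur();print(s['t'],p,s['q']);print(*delta([.533,.224,.25],rot(90,0)))
```

```text
13.9333 [ 0.52118229 -0.10050272  0.26292697] [ 0.17246566  0.11498041 -0.27368161 -0.01011626 -1.18525594 -0.16226628]
[-324.3  -14.    15.7] [0.005 0.009 0.006]
```

>>> {"fn": "jog_arm", "kwargs": {"targets": [{"dx":-323,"dy":-12,"dz":13,"rx":0.005,"ry":0.009,"rz":0.006,"gripper":0},{"dx":-323,"dy":-12,"dz":13,"rx":0.005,"ry":0.009,"rz":0.006,"gripper":0},{"dx":-323,"dy":-12,"dz":13,"rx":0.005,"ry":0.009,"rz":0.006,"gripper":0},{"dx":-323,"dy":-12,"dz":13,"rx":0.005,"ry":0.009,"rz":0.006,"gripper":0},{"dx":-323,"dy":-12,"dz":13,"rx":0.005,"ry":0.009,"rz":0.006,"gripper":0},{"dx":-323,"dy":-12,"dz":13,"rx":0.005,"ry":0.009,"rz":0.006,"gripper":0},{"dx":-323,"dy":-12,"dz":13,"rx":0.005,"ry":0.009,"rz":0.006,"gripper":0},{"dx":-323,"dy":-12,"dz":13,"rx":0.005,"ry":0.009,"rz":0.006,"gripper":0}]}}

```text
t: 14.6
eef_pos: [0.5316, 0.2209, 0.25]
ee_rot: [3.138, -0.0, -1.575]
force: [1.5, -0.2, 0.7]
width: 0.0879
gripper_force: 0.0
```

Run:
```python
from h import *
s,p,_=cur();print(s['t'],p)
f=grab('wrist','w6.png');c=cloud(f)
for n,cc in(('w',c),('s',cloud(grab('side')))):
    m=(cc[...,2]>.055)&(cc[...,2]<.09)&(np.hypot(cc[...,0]-.533,cc[...,1]-.224)<.045);q=cc[m]
    if len(q)>5:
        t=q[q[:,2]>.06];print(n,len(q),t.min(0),t.max(0),np.percentile(q[:,2],95), (np.percentile(t,2,axis=0)+np.percentile(t,98,axis=0))/2)
    m=(cc[...,2]>.01)&(cc[...,2]<.03)&(np.hypot(cc[...,0]-.533,cc[...,1]-.224)<.045);q=cc[m]
    if len(q)>5:print(' foot',len(q),q.min(0),q.max(0))
print(*delta([.533,.224,.065],rot(90,0)))
```

```text
14.6 [0.5315653  0.22091117 0.25001158]
w 857 [0.51403153 0.20997279 0.06533078] [0.54936161 0.24318393 0.08290071] 0.08085705027632106 [0.53158811 0.22631192 0.07370749]
 foot 824 [0.50343374 0.19984509 0.01000417] [0.55992608 0.24548005 0.01933334]
s 75 [0.5148605  0.20294157 0.06091674] [0.54746572 0.23556891 0.08217821] 0.08022315105730646 [0.53114282 0.21929705 0.07105213]
 foot 59 [0.50325693 0.21074291 0.01025472] [0.55807972 0.24916038 0.02977591]
[ -2.   -2.  184.3] [ 0.004 -0.001 -0.001]
```

View pics/w6.png

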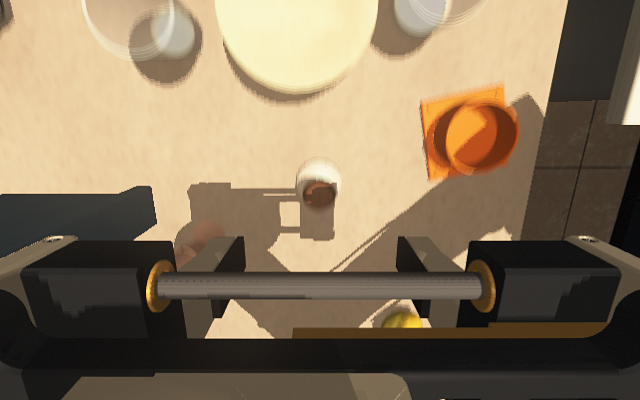

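The wrist view shows the tamper (318,185) between the jaws' line, clear of the orange mould. I'll descend and grip.

>>> {"fn": "jog_arm", "kwargs": {"targets": [{"dx":-3.5,"dy":0,"dz":40,"rx":0.004,"ry":0,"rz":0,"gripper":0},{"dx":-3.5,"dy":0,"dz":78,"rx":0.004,"ry":0,"rz":0,"gripper":0},{"dx":-3.5,"dy":0,"dz":112,"rx":0.004,"ry":0,"rz":0,"gripper":0},{"dx":-3.5,"dy":0,"dz":142,"rx":0.004,"ry":0,"rz":0,"gripper":0},{"dx":-3.5,"dy":0,"dz":165,"rx":0.004,"ry":0,"rz":0,"gripper":0},{"dx":-3.5,"dy":0,"dz":180,"rx":0.004,"ry":0,"rz":0,"gripper":0},{"dx":-3.5,"dy":0,"dz":185,"rx":0.004,"ry":0,"rz":0,"gripper":0},{"dx":-3.5,"dy":0,"dz":185,"rx":0.004,"ry":0,"rz":0,"gripper":0.3}], "force": 40}}

```text
t: 15.37
eef_pos: [0.5305, 0.2207, 0.0635]
ee_rot: [3.139, -0.003, -1.576]
force: [0.5, 0.1, 0.3]
width: 0.0846
gripper_force: 0.0
```

>>> {"fn": "jog_arm", "kwargs": {"targets": [{"dx":0,"dy":0,"dz":0,"rx":0,"ry":0,"rz":0,"gripper":0.5},{"dx":0,"dy":0,"dz":0,"rx":0,"ry":0,"rz":0,"gripper":1},{"dx":0,"dy":0,"dz":0,"rx":0,"ry":0,"rz":0,"gripper":1},{"dx":0,"dy":0,"dz":0,"rx":0,"ry":0,"rz":0,"gripper":1},{"dx":0,"dy":0,"dz":0,"rx":0,"ry":0,"rz":0,"gripper":1},{"dx":0,"dy":0,"dz":0,"rx":0,"ry":0,"rz":0,"gripper":1},{"dx":0,"dy":0,"dz":0,"rx":0,"ry":0,"rz":0,"gripper":1},{"dx":0,"dy":0,"dz":0,"rx":0,"ry":0,"rz":0,"gripper":1}], "force": 40}}

```text
t: 16.03
eef_pos: [0.5317, 0.2223, 0.0649]
ee_rot: [-3.14, -0.0, -1.575]
force: [2.1, -0.8, -1.5]
width: 0.0347
gripper_force: 40.0
```

Run:
```python
from h import *
s,p,_=cur();print(s['t'],p,s['ee_rot'],s['width'],s['gripper_force'],s['force'])
```

```text
16.0333 [0.53171741 0.22226887 0.06491637] [-3.14039548e+00 -4.33708449e-05 -1.57477809e+00] 0.03468793218282943 40.03836436662823 [ 2.07405615 -0.80468745 -1.47855334]
```

>>> {"fn": "jog_arm", "kwargs": {"targets": [{"dx":0,"dy":0,"dz":-6,"rx":0,"ry":0,"rz":0,"gripper":1},{"dx":0,"dy":0,"dz":-20,"rx":0,"ry":0,"rz":0,"gripper":1},{"dx":0,"dy":0,"dz":-44,"rx":0,"ry":0,"rz":0,"gripper":1},{"dx":0,"dy":0,"dz":-70,"rx":0,"ry":0,"rz":0,"gripper":1},{"dx":0,"dy":0,"dz":-96,"rx":0,"ry":0,"rz":0,"gripper":1},{"dx":0,"dy":0,"dz":-120,"rx":0,"ry":0,"rz":0,"gripper":1},{"dx":0,"dy":0,"dz":-138,"rx":0,"ry":0,"rz":0,"gripper":1},{"dx":0,"dy":0,"dz":-145,"rx":0,"ry":0,"rz":0,"gripper":1}]}}

```text
t: 16.7
eef_pos: [0.5311, 0.2222, 0.2119]
ee_rot: [-3.14, 0.001, -1.575]
force: [1.0, 0.4, -4.9]
width: 0.0344
gripper_force: 40.0
```

>>> {"fn": "jog_arm", "kwargs": {"targets": [{"dx":6,"dy":1,"dz":0,"rx":0,"ry":0,"rz":0,"gripper":1},{"dx":22,"dy":4,"dz":0,"rx":0,"ry":0,"rz":0,"gripper":1},{"dx":45,"dy":9,"dz":0,"rx":0,"ry":0,"rz":0,"gripper":1},{"dx":72,"dy":15,"dz":0,"rx":0,"ry":0,"rz":0,"gripper":1},{"dx":100,"dy":21,"dz":0,"rx":0,"ry":0,"rz":0,"gripper":1},{"dx":128,"dy":27,"dz":0,"rx":0,"ry":0,"rz":0,"gripper":1},{"dx":156,"dy":33,"dz":0,"rx":0,"ry":0,"rz":0,"gripper":1},{"dx":184,"dy":39,"dz":0,"rx":0,"ry":0,"rz":0,"gripper":1}]}}

```text
t: 17.37
eef_pos: [0.4886, 0.0357, 0.2074]
ee_rot: [3.137, -0.002, -1.576]
force: [0.4, -1.1, -5.4]
width: 0.0344
gripper_force: 40.0
```

>>> {"fn": "jog_arm", "kwargs": {"targets": [{"dx":28,"dy":6,"dz":0,"rx":0,"ry":0,"rz":0,"gripper":1},{"dx":56,"dy":12,"dz":0,"rx":0,"ry":0,"rz":0,"gripper":1},{"dx":84,"dy":18,"dz":0,"rx":0,"ry":0,"rz":0,"gripper":1},{"dx":112,"dy":24,"dz":0,"rx":0,"ry":0,"rz":0,"gripper":1},{"dx":140,"dy":30,"dz":0,"rx":0,"ry":0,"rz":0,"gripper":1},{"dx":165,"dy":35,"dz":0,"rx":0,"ry":0,"rz":0,"gripper":1},{"dx":185,"dy":39,"dz":0,"rx":0,"ry":0,"rz":0,"gripper":1},{"dx":198,"dy":41,"dz":0,"rx":0,"ry":0,"rz":0,"gripper":1}]}}

```text
t: 18.03
eef_pos: [0.4461, -0.1619, 0.2076]
ee_rot: [3.137, -0.001, -1.577]
force: [0.4, 0.6, -4.9]
width: 0.0344
gripper_force: 40.0
```

```bash
cat > foot.py <<'E'
from h import *
from scipy.optimize import least_squares
s,p,_=cur();print(s['t'],p,s['ee_rot'],s['width'])
zf=p[2]-.003-.062
def circ(q,r): # fit centre with known radius to outer surface
    return least_squares(lambda c:np.hypot(*(q[:,:2]-c).T)-r,p[:2],loss='soft_l1',f_scale=.002).x
for n in('scene','side'):
    f=grab(n,n+'_f.png');c=cloud(f);m0=np.hypot(c[...,0]-p[0],c[...,1]-p[1])<.06
    print(n,'zmin foot region',np.percentile(c[m0&(c[...,2]>zf-.015)&(c[...,2]<zf+.03)][:,2],[1,5]),'pred',zf)
    q=c[m0&(c[...,2]>zf+.004)&(c[...,2]<zf+.018)];print(' foot',len(q),circ(q,.029),q.min(0),q.max(0))
    if len(h:=c[(np.hypot(c[...,0]-.452,c[...,1]+.16)<.06)&(c[...,2]>.015)&(c[...,2]<.042)]):
        o=h; print(' ring',len(o),'x',np.percentile(o[:,0],[1,99]),'y',np.percentile(o[:,1],[1,99]))
for n in('scene','side'):
    c=np.load(n+'0.npz')['c']; m=(np.hypot(c[...,0]-.452,c[...,1]+.16)<.06)&(c[...,2]>.041)&(c[...,2]<.052);q=c[m]
    print(n,'rim',len(q),circ(q,.0395),q[:,2].max())
E
python3 foot.py
```

```text
18.0333 [ 0.44608184 -0.16187425  0.2076487 ] [ 3.13662958e+00 -6.47267306e-04 -1.57729126e+00] 0.034387620188464245
scene zmin foot region [0.14231413 0.14454165] pred 0.14264869553498646
 foot 213 [ 0.45192907 -0.15563952] [ 0.4172446  -0.18706123  0.14673663] [ 0.47178712 -0.13230309  0.16057441]
 ring 492 x [0.41115821 0.49306957] y [-0.20009495 -0.12092   ]
side zmin foot region [0.14278415 0.14567652] pred 0.14264869553498646
 foot 174 [ 0.4442347  -0.15652146] [ 0.41722649 -0.1945443   0.14695411] [ 0.4738248  -0.13645783  0.16061416]
 ring 401 x [0.41279215 0.49068346] y [-0.20208083 -0.11710237]
scene rim 125 [ 0.45206863 -0.16036256] 0.04771338795533604
side rim 105 [ 0.45077591 -0.16045808] 0.04990893465637312
```

>>> {"fn": "jog_arm", "kwargs": {"targets": [{"dx":0,"dy":-2,"dz":4,"rx":0,"ry":0,"rz":0,"gripper":1},{"dx":0,"dy":-4,"dz":14,"rx":0,"ry":0,"rz":0,"gripper":1},{"dx":0,"dy":-6,"dz":28,"rx":0,"ry":0,"rz":0,"gripper":1},{"dx":0,"dy":-6,"dz":44,"rx":0,"ry":0,"rz":0,"gripper":1},{"dx":0,"dy":-6,"dz":58,"rx":0,"ry":0,"rz":0,"gripper":1},{"dx":0,"dy":-6,"dz":69,"rx":0,"ry":0,"rz":0,"gripper":1},{"dx":0,"dy":-6,"dz":76,"rx":0,"ry":0,"rz":0,"gripper":1},{"dx":0,"dy":-6,"dz":79,"rx":0,"ry":0,"rz":0,"gripper":1}]}}

```text
t: 18.8
eef_pos: [0.4541, -0.1593, 0.1287]
ee_rot: [3.138, -0.001, -1.575]
force: [-0.3, -0.5, -5.5]
width: 0.0342
gripper_force: 40.0
```

```bash
cat >> foot.py <<'E'
# ray-cast silhouette: foot mid height
for n in('scene','side'):
    im=cv2.imread(f'pics/{n}_f.png');x,y=(265,170) if n=='scene' else (260,150)
    cv2.imwrite(f'pics/{n}_fc.png',cv2.resize(im[y:y+100,x:x+66 if n=="scene" else x+66],(396,600),interpolation=cv2.INTER_CUBIC))
cv2.imwrite('pics/fin%d.png'%int(s['t']*10),np.hstack([cv2.imread('pics/scene_fc.png'),cv2.imread('pics/side_fc.png')]))
E
python3 foot.py; ls pics | grep fin
```

```text
18.8 [ 0.45411408 -0.15927086  0.12870333] [ 3.13777567e+00 -7.89284769e-04 -1.57460681e+00] 0.03419087361977403
scene zmin foot region [0.06316459 0.06573875] pred 0.06370332883387303
 foot 202 [ 0.45932171 -0.1529695 ] [ 0.42490337 -0.18487562  0.06786173] [ 0.48100971 -0.1280926   0.0815832 ]
 ring 416 x [0.41138169 0.49172054] y [-0.20041482 -0.12083171]
side zmin foot region [0.06376224 0.0663685 ] pred 0.06370332883387303
 foot 165 [ 0.45243736 -0.15081232] [ 0.42549689 -0.18634987  0.06818201] [ 0.48219157 -0.13238216  0.08162199]
 ring 305 x [0.41307334 0.49079179] y [-0.20254803 -0.12259472]
scene rim 125 [ 0.45206863 -0.16036256] 0.04771338795533604
side rim 105 [ 0.45077591 -0.16045809] 0.04990893465637312
fin188.png
```

>>> {"fn": "jog_arm", "kwargs": {"targets": [{"dx":1,"dy":0.5,"dz":1.5,"rx":0,"ry":0,"rz":0,"gripper":1},{"dx":2,"dy":1,"dz":3,"rx":0,"ry":0,"rz":0,"gripper":1},{"dx":3,"dy":1.5,"dz":5,"rx":0,"ry":0,"rz":0,"gripper":1},{"dx":3.5,"dy":2,"dz":6.5,"rx":0,"ry":0,"rz":0,"gripper":1},{"dx":3.5,"dy":2,"dz":7.5,"rx":0,"ry":0,"rz":0,"gripper":1},{"dx":3.5,"dy":2,"dz":7.5,"rx":0,"ry":0,"rz":0,"gripper":1},{"dx":3.5,"dy":2,"dz":7.5,"rx":0,"ry":0,"rz":0,"gripper":1},{"dx":3.5,"dy":2,"dz":7.5,"rx":0,"ry":0,"rz":0,"gripper":1}]}}

```text
t: 19.57
eef_pos: [0.4532, -0.1633, 0.1234]
ee_rot: [3.141, -0.001, -1.575]
force: [0.5, -0.6, -5.1]
width: 0.0341
gripper_force: 40.0
```

>>> {"fn": "jog_arm", "kwargs": {"targets": [{"dx":0,"dy":0,"dz":0,"rx":0,"ry":0,"rz":0,"gripper":1},{"dx":0,"dy":0,"dz":0,"rx":0,"ry":0,"rz":0,"gripper":1},{"dx":0,"dy":0,"dz":0,"rx":0,"ry":0,"rz":0,"gripper":1},{"dx":0,"dy":0,"dz":0,"rx":0,"ry":0,"rz":0,"gripper":1},{"dx":0,"dy":0,"dz":0,"rx":0,"ry":0,"rz":0,"gripper":1},{"dx":0,"dy":0,"dz":0,"rx":0,"ry":0,"rz":0,"gripper":1},{"dx":0,"dy":0,"dz":0,"rx":0,"ry":0,"rz":0,"gripper":1},{"dx":0,"dy":0,"dz":0,"rx":0,"ry":0,"rz":0,"gripper":1}]}}

```text
t: 20.23
eef_pos: [0.4531, -0.1633, 0.1232]
ee_rot: [3.141, -0.001, -1.575]
force: [0.2, -0.1, -4.9]
width: 0.0343
gripper_force: 40.0
```

```bash
python3 foot.py; cp $(ls pics/fin*.png|tail -1) pics/last.png; cp pics/side_f.png pics/lastside.png
```

```text
20.2333 [ 0.45312463 -0.16329182  0.12324984] [ 3.14101788e+00 -8.61540506e-04 -1.57532048e+00] 0.03432192065181429
scene zmin foot region [0.04358217 0.04439069] pred 0.05824984335292151
 foot 208 [ 0.45879505 -0.15640161] [ 0.42450112 -0.18770845  0.06246117] [ 0.47932062 -0.13331194  0.07624689]
 ring 379 x [0.41070956 0.49168772] y [-0.20068927 -0.12034038]
side zmin foot region [0.0435436  0.04447741] pred 0.05824984335292151
 foot 161 [ 0.45133947 -0.15394514] [ 0.42582364 -0.19010131  0.06225896] [ 0.48068745 -0.13441762  0.07616151]
 ring 271 x [0.41244096 0.49074228] y [-0.20182559 -0.12887383]
scene rim 125 [ 0.45206863 -0.16036256] 0.04771338795533604
side rim 105 [ 0.4507759  -0.16045809] 0.04990893465637312
```

View pics/last.png

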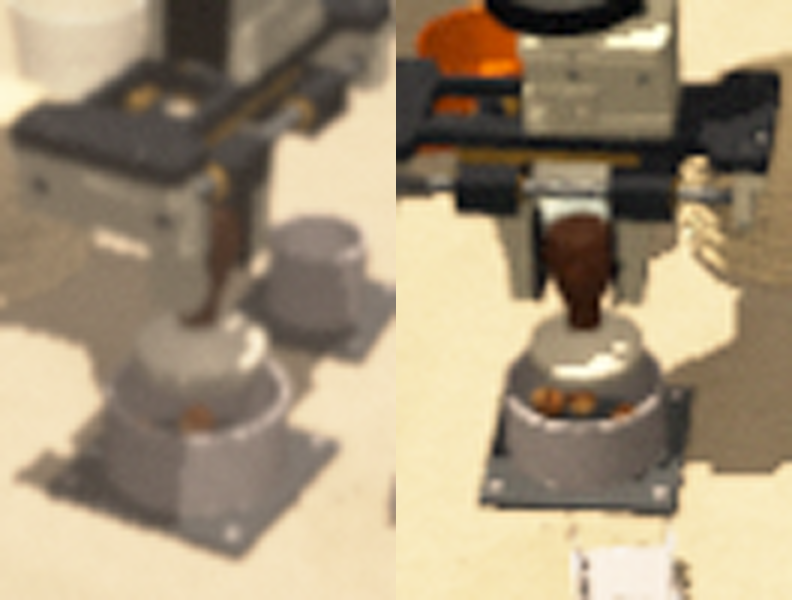

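View pics/lastside.png

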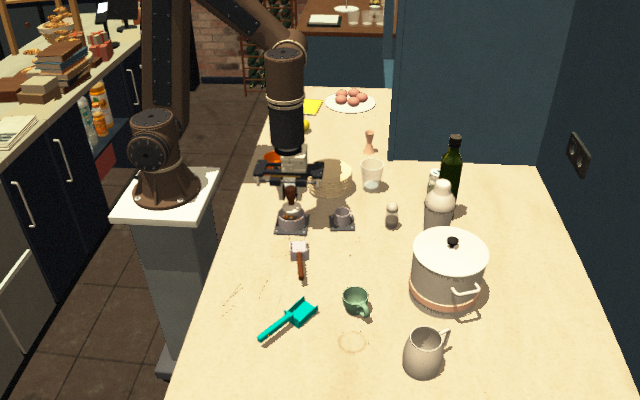

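Both crops show the foot centred above the ring with all three nuts inside it ((547,402), (583,403), (625,410)); the wide view shows the scoop flat at (300,258) and the glasses in place. One last small correction.

>>> {"fn": "jog_arm", "kwargs": {"targets": [{"dx":0,"dy":1.3,"dz":1.5,"rx":0,"ry":0,"rz":0,"gripper":1},{"dx":0,"dy":1.3,"dz":1.5,"rx":0,"ry":0,"rz":0,"gripper":1},{"dx":0,"dy":1.3,"dz":1.5,"rx":0,"ry":0,"rz":0,"gripper":1},{"dx":0,"dy":1.3,"dz":1.5,"rx":0,"ry":0,"rz":0,"gripper":1},{"dx":0,"dy":1.3,"dz":1.5,"rx":0,"ry":0,"rz":0,"gripper":1},{"dx":0,"dy":1.3,"dz":1.5,"rx":0,"ry":0,"rz":0,"gripper":1},{"dx":0,"dy":1.3,"dz":1.5,"rx":0,"ry":0,"rz":0,"gripper":1},{"dx":0,"dy":1.3,"dz":1.5,"rx":0,"ry":0,"rz":0,"gripper":1}]}}

```text
t: 21.0
eef_pos: [0.4519, -0.1633, 0.1218]
ee_rot: [3.141, -0.001, -1.575]
force: [-0.5, 0.4, -5.9]
width: 0.034
gripper_force: 40.0
```

```bash
python3 -c "
from h import *
s,p,_=cur();print(s['t'],p,s['ee_rot'],s['force']);print(arm.job_done())"
```

```text
21.0 [ 0.45186876 -0.16328659  0.12175069] [ 3.14104608e+00 -8.77478197e-04 -1.57534477e+00] [-0.48785751  0.36996353 -5.85734828]
the job is handed in; nothing more can be done
None
```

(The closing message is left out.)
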